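Take the washed limes down to drain

ROBOT

A 6-joint arm with a two-finger parallel gripper is mounted at the origin on the work surface. World frame = base frame: x ahead of the robot, y to its left, z up, the work surface at z = 0. Lengths are in mm, angles in rad, forces in N, time in s.
With the tool pointing down it reaches from about 325 to 775 mm from the base axis. Payload 5.5 kg.
Tool frame: the origin (TCP) lies between the finger pads; the fingertips stand 19 mm ahead of it and the grasp point (between the pads) is the TCP; z points along the fingers, y is the direction in which the jaws open and shut (so a half turn about z gives the same grasp; the last joint's range is limited). The gripper opens to 85 mm and grips with 20 to 120 N. Pads are 22 mm wide; open, the fingers measure 114 mm over their backs; the gripper's body (76 mm by 85 mm) begins 54 mm behind the grasp point. The pads swing forward as they close: fully open they stand 13 mm farther back than shut.
Start: joints at [-0.057, 0.091, 1.231, -0, 1.82, -0.057], TCP at [600.014, -0.003, 250.275] pointing down, gripper open.
Joint ranges: [-2.87, 2.87], [-0.86, 2.18], [0.17, 2.46], [-1.51, 4.65], [0.06, 2.69], [-2.65, 2.65]. Speed limits (rad/s): [2.57, 2.57, 3.01, 3.14, 3.14, 3.14].

INTERFACE

Orientations are given as a rotation vector (axis times angle).
In Python, from plant import sensors, optics, workorder gives the robot as it stands.
- The arm moves only by the tool move_arm, never from a script. Its argument "motion" is text: rows parted by semicolons, each of 7 numbers parted by spaces: the shift along the tool's x, y, z in mm, then the turn, a rotation vector about the tool's x, y, z in degrees, then the gripper command: -1 is shut, 1 is fully open, values between are in proportion. In form: tx ty tz wx wy wz gripper; .... A call has 1 to 20 rows; each row is the pose to reach, as a shift and turn from the pose commanded when the call began, along the tool's axes at that moment; what a row does not reach only later rows make up. A row lasts 1/8 s, in which the tool goes at most 62.5 mm and 10.7 degrees, less where a joint would pass 70% of its speed; a pose out of reach is approached as far as the arm can. A call with a gripper value outside its range is refused whole. The fingers move at their own pace and stop on an object; the grip force is fixed at half the most. Time passes only in rows, so rows that repeat a pose let the fingers close. It gives the time, the measured TCP pose, the force and the opening at its end, in the units of the state.
- sensors.get_state(): the state, without advancing time (a new reading comes with each control period).
- optics.get_image(name): name is "scene" or "side" or "wrist"; returns a dict with "image" (400x640x3 uint8, blue, green, red), "mtx" (3x3 intrinsics, pixels), "origin" and "orientation" of the camera in the world; the wrist camera has in their place "mount" (4x4, takes a point from camera to tool coordinates, whose origin is the TCP and whose axes are the flange's). Camera axes: x right, y down, z forward; pixel columns grow to the right and rows downward; lengths in mm; the calibration is good to about 2 mm. A picture is of the moment at which its call begins: read the wrist's pose just before it. There is no depth.
- workorder.job_done(): hands the job in, once; it reports no verdict.
The state is a dict: "clock": time; "qpos": joint angles; "qd": joint speeds; "joint_efforts": joint torques, N m; "position": TCP position; "ee_rot": TCP orientation; "wrist_force": force on the tool from outside, world axes, zero at the start; "torque": the same for the moment, N m; "finger_gap": finger opening in mm.
Only numpy, scipy, OpenCV 4.12 (cv2) and the standard library are available. Lean on these libraries where they do the work, as an engineer would, in place of code of your own. Each camera call takes 0.05 s, during which the arm holds its last target.

TASK

Make room on the plate: lift the mug off it and stand the mug upright on the round cork mat, leaving the plate where it is. Then unhook the colander of limes from the drying rack, raising its handle bar clear over the upturned tips before drawing it away and never pulling against the hooks, and carry it level so that both limes stay in. Set it down gently, upright in the middle of the plate, letting go only once it stands there; do not disturb the soap bottle, the bowl or the herb pot.

Things in the scene. Friction and masses are not known exactly. Their poses are not given: they have to be found in the camera images.
- rack: Green wire drying rack, fixed on the table. Origin on the table top midway under its two hook pockets; x points from the hooks to its frame, y along the frame, z up. Posts at x = 100, y = +/-150 mm; top bar at z = 250 mm; 70 mm high dish tray behind, to x = 285 mm; 12 mm high feet along y = +/-150 mm start at x = -10 mm. Highest point 261 mm.
- hook1 (a point): Floor of one hook's U pocket, at rack x = 0, y = -46 mm, z = 216 mm. The 6 mm wire hook comes from the top bar towards rack -x and ends in a deep pocket open upwards, 18 mm wide inside along x: front tip up to z = 261 mm, rear side up to about 240 mm, the arm rising to 255 mm at the frame. The hung bar must rise over 46 mm, then leave towards rack -x.
- hook2 (a point): Floor of the other, equal hook's pocket, at rack x = 0, y = +46 mm, z = 216 mm. The colander's bar lies in both pockets, its axis 220 mm above the table; between the hooks there is free space.
- colander: Round steel colander, 0.3 kg, hung by its handle in the hooks, free to swing. Origin at the centre of its underside, z up, y along the handle bar. Base 90 mm across, rim 130 mm across and 60 mm up, wall 3 mm, inner floor 4 mm up. Rigid handle over x = 0: 8 mm wire rising from the rim at y = +/-65 mm to a straight bar from y = -72 to 72 mm, axis 150 mm above the underside.
- colander_grip (a point): Centre of the colander's handle bar, in the middle of a black square grip sleeve 14 mm wide along the colander's x, 14 mm high and 50 mm long along its y; 150 mm above the colander's underside. The two hooks stand 46 mm to either side of it.
- lime1_center (a point): Centre of a lime: ball 40 mm across, 40 g, loose on the colander's floor.
- lime2_center (a point): Centre of the other lime, the same size, loose on the colander's floor.
- plate: White melamine plate, loose, 210 mm across, 22 mm high. Origin at the centre of its underside; flat inner floor 5 mm up and 130 mm across, the rim slopes up from there.
- mug: Ceramic mug standing upright on the plate, near its middle: 64 mm across, 85 mm high, wall 4 mm, 0.2 kg. Origin at the centre of its underside, z up; its handle sticks out towards +y to 69 mm from the axis, so that the body can be gripped across x.
- mat: Round cork mat fixed on the table, 120 mm across, 4 mm thick. Origin at the centre of its underside, on the table.
- soap_bottle: Dish-soap bottle, 56 mm across, 180 mm high, standing on the table; origin at the centre of its underside. A bystander.
- bowl: Small white bowl, 100 mm across, 45 mm high, on the table; origin at the centre of its underside. A bystander.
- herb_pot: Small terracotta pot with a herb, 80 mm across, about 95 mm high, on the table; origin at the centre of its underside. A bystander.
Not all that is in view belongs to the job. What is shaped like the part that bears lime1_center but grey or pink is not meant. Several things have the shape of the plate; the one meant has the colours described above.

How it is judged (in metres and radians):
On the way, in this order (a step that is already met when the one before it is completed fails the run):
1. the mug stands upright on the cork mat, let go (horizontal distance between mug and mat below 0.03 m and z of mug in the frame of mat below 0.01 m and angle between mug's own z axis and vertical below 0.12 rad and contact force between the fingers and mug below 0.3 N and linear speed of mug below 0.03 m/s), for 0.2 s.
2. the colander's bar has been lifted above the hook tips, with the limes in it (z of colander_grip in the frame of rack above 0.263 m and angle between colander's own z axis and vertical below 0.35 rad and distance between each of lime1_center, lime2_center and colander below 0.07 m and z of each of lime1_center, lime2_center in the frame of colander above 0.012 m), for 0.05 s.
3. still held, the colander has been brought down on to the middle of the plate (horizontal distance between colander and plate below 0.03 m and z of colander in the frame of plate between 0.001 and 0.012 m and angle between colander's own z axis and vertical below 0.12 rad and contact force between the fingers and colander above 0.5 N), for 0.05 s.
At the end, for the whole second after the job is handed in: Mug upright (0.12 rad) on the cork mat, axis within 30 mm of its centre; colander upright (0.12 rad) on the plate's floor, centre within 30 mm of the plate's, both limes in it; both let go and at rest; plate flat, within 40 mm of where it was (all of step 1 and horizontal distance between colander and plate below 0.03 m and z of colander in the frame of plate between 0.001 and 0.012 m and angle between colander's own z axis and vertical below 0.12 rad and distance between each of lime1_center, lime2_center and colander below 0.07 m and z of each of lime1_center, lime2_center in the frame of colander above 0.012 m and contact force between the fingers and colander below 0.3 N and linear speed of colander below 0.03 m/s and distance of plate from where it was at the start of the episode below 0.04 m and angle between plate's own z axis and vertical below 0.08 rad); the robot touches nothing.
It fails at once if the colander is pulled or pushed against the rack with more than 20 N (contact force between colander and rack above 20 N).
It fails at once if the colander is banged or pressed on to the plate with more than 40 N (contact force between colander and plate above 40 N).
It fails at once if a lime falls out of the colander (distance between any of lime1_center, lime2_center and colander above 0.1 m).
It fails at once if the soap bottle, the bowl or the herb pot is moved more than 30 mm or tipped over (distance of any of soap_bottle, bowl, herb_pot from where it was at the start of the episode above 0.03 m or angle between any of soap_bottle, bowl, herb_pot's own z axis and vertical above 0.5 rad).
It also fails if it takes over 72 s, if anything falls off the work surface, if the arm or the gripper's body presses on something with over 40 N, if the wrist force passes 120 N, or if a joint passes its speed limit or range.

## Working session

There is one attempt and no reset: what is moved stays moved. The work goes in short steps, Python scripts to look and compute and a tool call to move; the robot and the scene stay as the last step left them, time stands still between calls to the robot, and variables do not carry over. Pictures are saved under pics/ and viewed, and the job is handed in when it is done.

Besides the shell and the picture viewer there is one more tool, called as name(argument=value, ...) on one line, values as JSON. move_arm: Moves the arm, as the interface text tells. Its arguments: {"type":"object","properties":{"motion":{"type":"string"}},"required":["motion"]}

```bash
mkdir -p pics; ls
cat > h.py <<'E'
import numpy as np,cv2
from scipy.spatial.transform import Rotation as R
from plant import sensors,optics,workorder
def grab(n,fn=None):
    s=sensors.get_state(); d=optics.get_image(n)
    if fn: cv2.imwrite('pics/'+fn,d['image'])
    K=np.array(d['mtx'],float)
    if n=='wrist':
        M=np.array(d['mount'],float); Rt=R.from_rotvec(s['ee_rot']).as_matrix()
        Rc=Rt@M[:3,:3]; o=Rt@M[:3,3]+np.array(s['position'])
    else:
        o=np.array(d['origin'],float); Rc=np.array(d['orientation'],float)
        Rc=Rc if Rc.shape==(3,3) else R.from_rotvec(Rc).as_matrix()
    return d['image'],K,Rc,o
def ray(K,Rc,o,u,v):
    d=Rc@np.linalg.inv(K)@np.array([u,v,1.]); return d/np.linalg.norm(d)
def onz(K,Rc,o,u,v,z):
    d=ray(K,Rc,o,u,v); return o+d*(z-o[2])/d[2]
def proj(K,Rc,o,p):
    q=K@(Rc.T@(np.array(p,float)-o)); return q[:2]/q[2]
def tri(*L):
    A=np.zeros((3,3));b=np.zeros(3)
    for (K,Rc,o,u,v) in L:
        d=ray(K,Rc,o,u,v);P=np.eye(3)-np.outer(d,d);A+=P;b+=P@o
    p=np.linalg.solve(A,b)
    res=[np.linalg.norm((np.eye(3)-np.outer(ray(*l),ray(*l)))@(p-l[2])) for l in L]
    return p,res
E
python3 - <<'E'
from h import *
print(sensors.get_state())
import pickle
D={}
for n in ['scene','side','wrist']:
    D[n]=grab(n,n+'0.png'); print(n,D[n][1].tolist(),D[n][2].round(3).tolist(),D[n][3])
pickle.dump(D,open('d0.pkl','wb'))
E
```

```text
pics
{'clock': 0.0, 'qpos': array([-5.67075432e-02,  9.18869158e-02,  1.23189488e+00,  8.12286047e-06,
        1.81982508e+00, -5.66747976e-02]), 'qd': array([ 0.00085346,  0.00030354, -0.00030099, -0.0002063 ,  0.00012862,
       -0.00010781]), 'joint_efforts': array([ 1.92109423e-03, -4.58737707e+01, -4.18019521e+01,  2.08830479e-04,
        1.19483890e-02, -1.60596358e-05]), 'position': array([5.99746324e+02, 1.06341083e-02, 2.49128970e+02]), 'ee_rot': array([-2.22040885e+00, -2.22034057e+00,  2.09664469e-03]), 'wrist_force': array([ 0.54080271,  0.17930296, -0.22298217]), 'torque': array([-0.02872799, -0.03937776,  0.0961956 ]), 'finger_gap': 85.35501277614247}
scene [[390.3862890983606, 0.0, 321.6743858752983], [0.0, 390.3862890983606, 208.18570474299761], [0.0, 0.0, 1.0]] [[0.882, 0.299, -0.365], [0.471, -0.593, 0.653], [-0.021, -0.748, -0.664]] [ 897.80410366 -660.32452925  829.99636056]
side [[486.459760088529, 0.0, 323.4305916655858], [0.0, 486.459760088529, 199.51555852767345], [0.0, 0.0, 1.0]] [[-0.778, -0.421, 0.466], [-0.628, 0.512, -0.587], [0.009, -0.749, -0.663]] [-55.95531865 707.35518252 905.16254092]
wrist [[341.5911752054719, 0.0, 318.0644637718089], [0.0, 341.5911752054719, 201.86098808159417], [0.0, 0.0, 1.0]] [[1.0, -0.0, -0.002], [-0.001, -0.96, -0.282], [-0.002, 0.282, -0.96]] [599.43601621  71.23094858 373.11956973]
```

View pics/scene0.png

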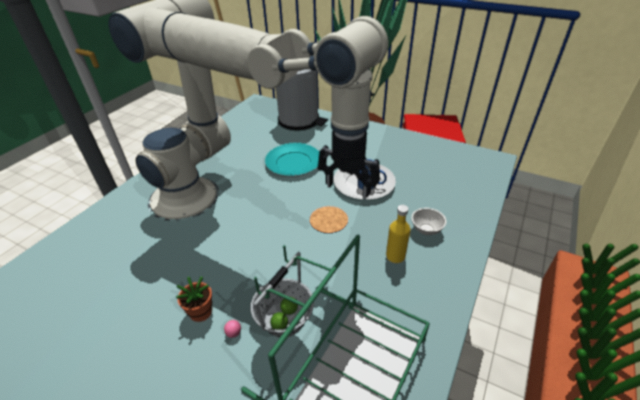

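View pics/side0.png

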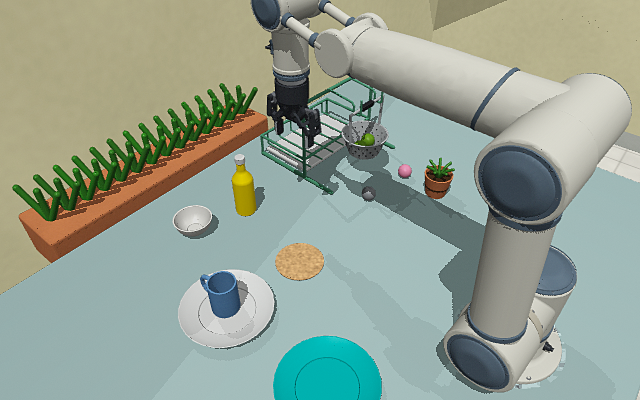

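View pics/wrist0.png

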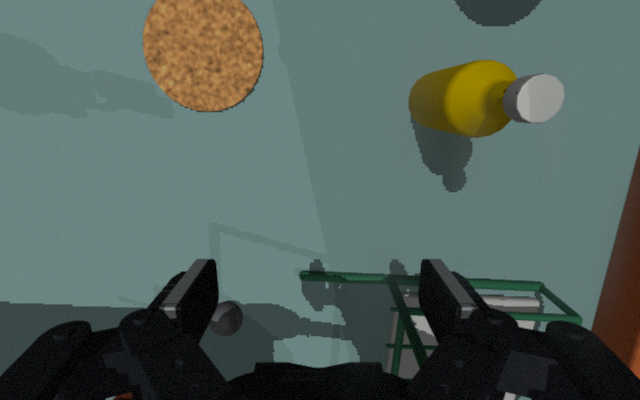

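The side view shows the plate about (227,308) with the mug (224,295), the mat (300,261), bowl (194,221), bottle (245,190) and the colander bar under the rack near (370,105). In the scene view the colander is around (280,300), with its black sleeve at (280,278).

Run:
```python
from h import *
import pickle
D=pickle.load(open('d0.pkl','rb'))
def blobs(n,lo,hi,minA=60):
    im=cv2.cvtColor(D[n][0],cv2.COLOR_BGR2HSV); m=cv2.inRange(im,lo,hi)
    k,l,s,c=cv2.connectedComponentsWithStats(m)
    return [(c[i].round(1),s[i].tolist()) for i in range(1,k) if s[i][4]>minA],m
for n in ['scene','side']:
    g=D[n][1:]
    for nm,lo,hi in [('mat',(8,70,110),(18,200,255)),('soap',(22,150,80),(32,255,255)),('mug',(100,80,40),(118,255,255)),('white',(0,0,190),(180,25,255)),('lime',(40,120,40),(62,255,220)),('black',(0,0,0),(180,255,45))]:
        b,m=blobs(n,lo,hi)
        print(n,nm)
        for c,s in b[:12]: print('   ',c,s,onz(*g,*c,{'mat':4}.get(nm,0)).round(0))
s=cv2.resize(D['side'][0][80:210,240:480],None,fx=3.3,fy=3.3,interpolation=cv2.INTER_CUBIC);cv2.imwrite('pics/sz.png',s)
s=cv2.resize(D['scene'][0][225:395,200:440],None,fx=3.3,fy=3.3,interpolation=cv2.INTER_CUBIC);cv2.imwrite('pics/cz.png',s)
s=cv2.resize(D['side'][0][200:360,160:340],None,fx=3.5,fy=3.5,interpolation=cv2.INTER_CUBIC);cv2.imwrite('pics/sp.png',s)
```

```text
scene mat
    [328.4 219.3] [310, 207, 38, 26, 785] [487. 117.   4.]
    [561.9 327.3] [541, 250, 43, 150, 3958] [1144.   36.    4.]
    [622.3 276.5] [615, 271, 15, 11, 92] [1272.  270.    4.]
    [623.7 292.4] [616, 286, 15, 12, 100] [1273.  214.    4.]
    [625.  309.4] [617, 304, 15, 11, 107] [1274.  158.    4.]
    [626.5 328.1] [619, 322, 14, 12, 114] [1275.  102.    4.]
    [628.1 348.1] [620, 342, 15, 12, 119] [1277.   46.    4.]
    [629.9 370.1] [622, 364, 14, 13, 122] [1278.  -10.    4.]
    [631.9 393.7] [624, 388, 14, 12, 109] [1279.  -65.    4.]
scene soap
    [397.7 239.8] [387, 216, 23, 46, 742] [705. 134.   0.]
scene mug
    [498.6  42.9] [406, 0, 173, 197, 2354] [ 684. 1943.    0.]
    [122.2  33.1] [109, 15, 30, 38, 329] [-1584.  1112.     0.]
    [335.4  59.3] [318, 41, 36, 38, 413] [ -83. 1301.    0.]
    [163.7 138. ] [145, 129, 38, 20, 323] [-338.  247.    0.]
    [147.  169.3] [138, 157, 21, 25, 156] [-232.   57.    0.]
scene white
    [149.4  10.5] [120, 0, 53, 22, 722] [-1827.  1583.     0.]
    [221.8  29.5] [168, 14, 111, 38, 1454] [-1012.  1451.     0.]
 
[... 2936 characters left out ...]
.    0.]
    [621.7 162.5] [597, 144, 43, 38, 998] [ -25. -816.    0.]
    [281.9 155.2] [267, 147, 31, 18, 75] [ 812. -174.   -0.]
    [193.3 218.2] [172, 205, 40, 27, 530] [802. 187.  -0.]
side lime
    [132.7 153.1] [12, 83, 245, 138, 6108] [1179.  115.    0.]
    [365.8 140. ] [354, 133, 21, 13, 166] [ 657. -410.    0.]
    [439.6 168.6] [427, 158, 28, 20, 204] [ 397. -428.    0.]
side black
    [263.9  22.5] [255, 12, 19, 16, 63] [1596. -903.    0.]
    [292.9 108.4] [267, 76, 54, 72, 1628] [ 971. -406.    0.]
    [367.7 104.7] [362, 99, 12, 12, 71] [ 781. -597.    0.]
    [501.2 204.5] [482, 181, 51, 37, 256] [ 184. -393.    0.]
    [463.4 371.1] [451, 355, 30, 30, 62] [ 35. 133.   0.]
```

View pics/sz.png

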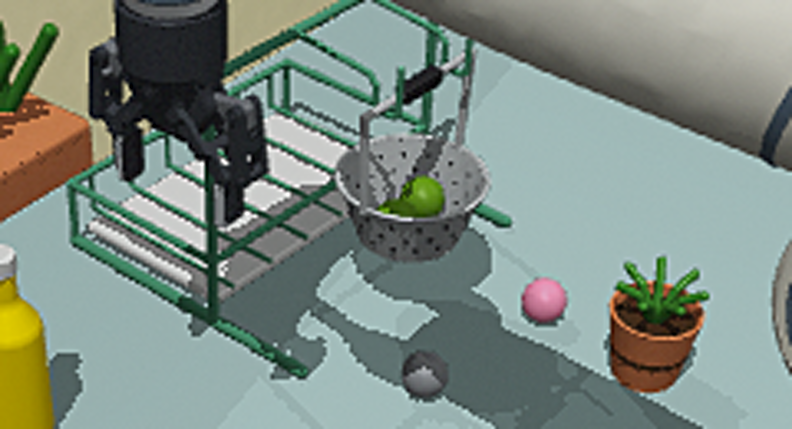

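View pics/cz.png

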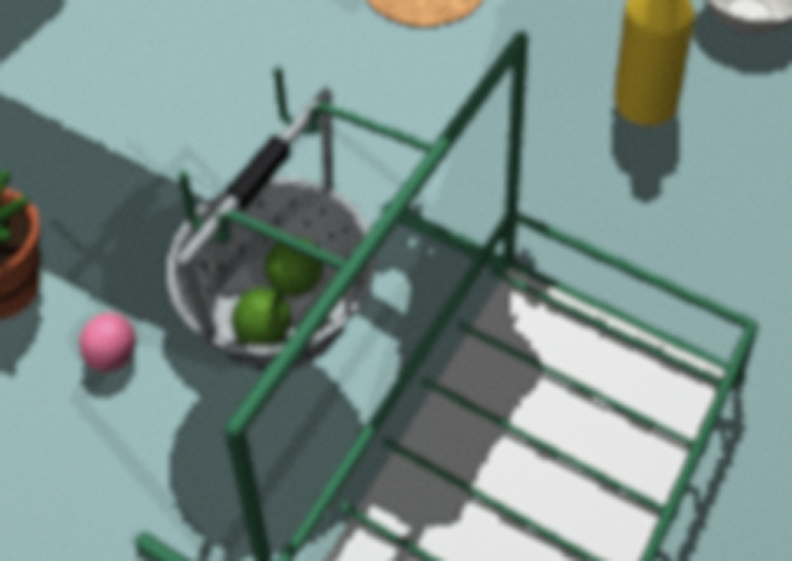

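View pics/sp.png

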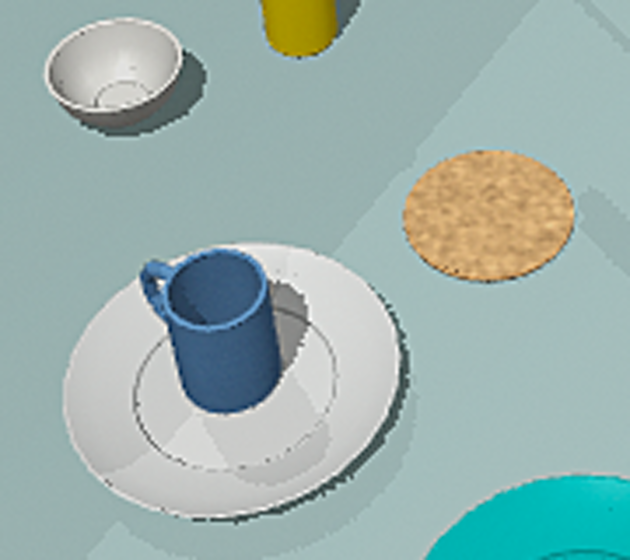

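move_arm(motion="50 -12 0 0 0 0 1; 100 -25 0 0 0 0 1; 150 -37 0 0 0 0 1; 200 -50 0 0 0 0 1; 200 -50 0 0 0 0 1; 200 -50 0 0 0 0 1")

```text
clock: 0.9
position: [550.0, 199.8, 249.9]
ee_rot: [2.221, 2.222, -0.001]
wrist_force: [-0.1, -0.1, 0.6]
finger_gap: 85.2
```

Run:
```python
from h import *
import pickle
s=sensors.get_state();print(s['clock'],s['position'],s['ee_rot'])
D=dict(wrist=grab('wrist','w1.png'),scene=grab('scene','s1.png'))
pickle.dump(D,open('d1.pkl','wb'))
```

```text
0.9 [549.99377626 199.75858238 249.91760502] [ 2.22089303e+00  2.22171912e+00 -1.32686840e-03]
```

View pics/w1.png

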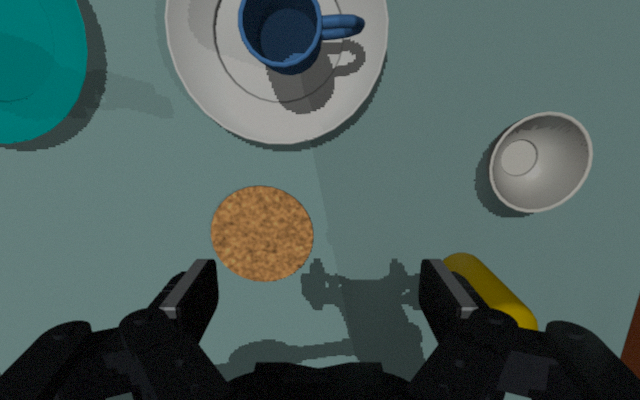

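View pics/s1.png

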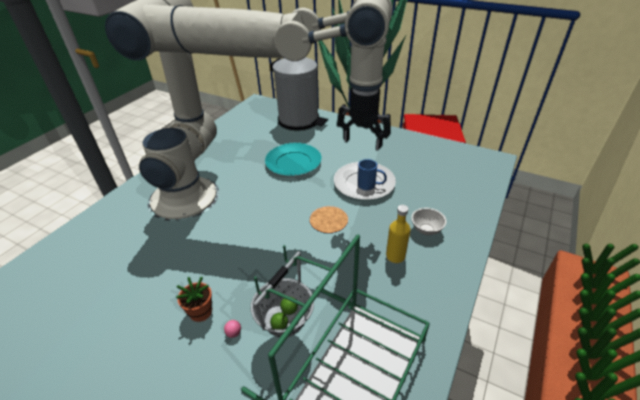

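```bash
cat > m1.py <<'E'
from h import *
import pickle
D0=pickle.load(open('d0.pkl','rb'));D1=pickle.load(open('d1.pkl','rb'))
S=D0['side'][1:];C=D1['scene'][1:];W=D1['wrist'][1:]
print('sleeve',tri((*S,367.7,104.7),(*C,278.2,277.3)))
# bar ends, corner points read from zooms
z=lambda u,v:(240+u/3.3,80+v/3.3); c=lambda u,v:(200+u/3.3,225+v/3.3)
A=tri((*S,*z(366,118)),(*C,*c(325,95)));B=tri((*S,*z(470,58)),(*C,*c(184,256)));print('bar ends',A,B,np.degrees(np.arctan2(*(A[0]-B[0])[[1,0]])))
for n,g in (('wrist',D1['wrist']),('side',D0['side']),('scene',D1['scene'])):
    h=cv2.cvtColor(g[0],cv2.COLOR_BGR2HSV)
    for nm,lo,hi,zz in (('mat',(8,70,90),(18,220,255),4),('mug',(100,80,30),(118,255,255),90),('white',(0,0,150),(180,28,255),22)):
        m=cv2.inRange(h,lo,hi)
        cs,_=cv2.findContours(m,cv2.RETR_EXTERNAL,cv2.CHAIN_APPROX_NONE)
        for k in cs:
            if 500<cv2.contourArea(k)<40000 and len(k)>10:
                P=np.array([onz(*g[1:],*p[0],zz) for p in k])[:,:2].astype(np.float32)
                (x,y),r=cv2.minEnclosingCircle(P)
                if nm!='mat' and not(400<x<700 and 150<y<420): continue
                if r<200: print(n,nm,np.round((x,y,r),1),cv2.boundingRect(k))
E
python3 m1.py
```

```text
sleeve (array([ 580.18550609, -279.89724239,  218.99422021]), [np.float64(2.381203251002809), np.float64(2.3812032510028316)])
bar ends (array([ 583.55113566, -207.35334585,  217.33655164]), [np.float64(2.4051970072773106), np.float64(2.4051970072774562)]) (array([ 573.81018346, -345.7906919 ,  214.34566148]), [np.float64(1.0552342070890186), np.float64(1.0552342070891563)]) 85.9750955358722
wrist mat [483.8 121.5  59.6] (211, 186, 102, 96)
wrist mug [536.1 327.   47. ] (238, 0, 126, 75)
wrist white [485.5 316.1  49.6] (217, 0, 61, 101)
wrist white [510.2 333.4 103.6] (165, 0, 223, 143)
side mat [482.  122.9  60.2] (275, 243, 49, 37)
side mug [501.5 354.4  64.4] (200, 271, 40, 47)
side white [509.9 333.9 104.9] (178, 269, 97, 79)
scene mat [485.7 118.6  59. ] (310, 207, 38, 26)
scene white [510.9 334.  106.5] (333, 161, 63, 38)
```

move_arm(motion="20 -10 0 0 0 10 1; 40 -20 0 0 0 20 1; 60 -30 0 0 0 30 1; 80 -40 0 0 0 40 1; 100 -50 0 0 0 50 1; 120 -60 0 0 0 60 1; 125 -75 0 0 0 70 1; 125 -75 0 0 0 80 1; 125 -75 0 0 0 90 1; 125 -75 0 0 0 90 1; 125 -75 0 0 0 90 1")

```text
clock: 2.38
position: [475.5, 324.3, 250.3]
ee_rot: [3.142, 0.003, -0.0]
wrist_force: [-0.9, -1.1, 0.1]
finger_gap: 85.4
```

Run:
```python
from h import *
import pickle
s=sensors.get_state();print(s['clock'],s['position'],s['ee_rot'],s['qpos'])
D=dict(wrist=grab('wrist','w2.png'))
print(D['wrist'][2].round(2).tolist())
pickle.dump(D,open('d2.pkl','wb'))
```

```text
2.375 [475.47284863 324.2874996  250.25274157] [ 3.14152169e+00  3.22052118e-03 -6.70837973e-05] [ 5.39475396e-01  2.49218173e-02  1.29944686e+00 -3.87747453e-05
  1.81729618e+00  2.10821197e+00]
[[0.0, -0.96, -0.28], [-1.0, -0.0, 0.0], [-0.0, 0.28, -0.96]]
```

View pics/w2.png

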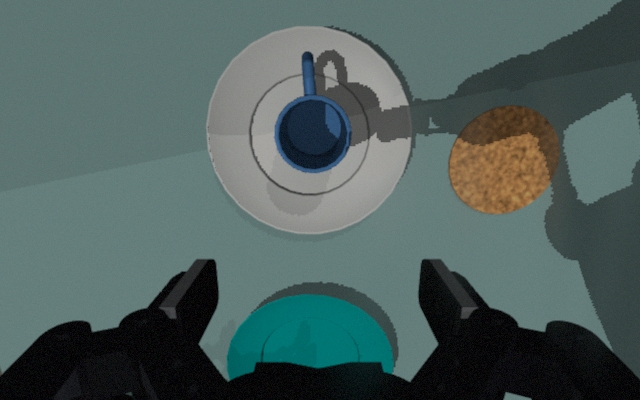

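The wrist view shows the mug rim about (313,134), its handle up at (308,60), which is world +x, the plate about (309,130) and the mat (505,160).

```bash
cat > m2.py <<'E'
from h import *
import pickle
D0=pickle.load(open('d0.pkl','rb'));D2=pickle.load(open('d2.pkl','rb'))
S=D0['side'][1:];g=D2['wrist'];W=g[1:]
h=cv2.cvtColor(g[0],cv2.COLOR_BGR2HSV);m=cv2.inRange(h,(100,80,20),(122,255,255))
m[:, :270]=0;m[:,360:]=0;m[200:]=0
m=cv2.morphologyEx(m,cv2.MORPH_OPEN,np.ones((21,21)))
m=cv2.convexHull(cv2.findNonZero(m));e=cv2.fitEllipse(m);print(e)
u=e[0]; us=(160+217/3.5,200+289/3.5)
print('rim tri',tri((*W,*u),(*S,*us)),'on z90',onz(*W,*u,90),onz(*S,*us,90),'rad',np.linalg.norm(onz(*W,*u,90)-onz(*W,u[0]+e[1][0]/2,u[1],90)))
a=onz(*W,308,60,47);b=onz(*W,*u,90);print('handle dir',np.degrees(np.arctan2(a[1]-b[1],a[0]-b[0])))
h=cv2.inRange(h,(8,70,60),(18,220,255));h[250:]=0;h[:,:420]=0;h[:,565:]=0
k=max(cv2.findContours(h,0,1)[0],key=cv2.contourArea)
P=np.array([onz(*W,*p[0],4) for p in k])[:,:2].astype(np.float32);print('mat',cv2.minEnclosingCircle(P))
E
python3 m2.py
```

```text
((312.9720764160156, 132.5789794921875), (75.48884582519531, 76.14447021484375), 3.900791645050049)
rim tri (array([520.84311891, 327.03810648,  84.33796854]), [np.float64(1.4316873307105142), np.float64(1.4316873307105178)]) on z90 [522.08325932 328.17280883  90.        ] [516.15739398 328.42650417  90.        ] rad 30.879980927468853
handle dir 4.687979034761466
mat ((483.7062072753906, 121.98607635498047), 59.7109375)
```

move_arm(motion="23 -1 20 0 0 0 1; 46 -2.5 60 0 0 0 1; 46 -2.5 100 0 0 0 1; 46 -2.5 135 0 0 0 1; 46 -2.5 165 0 0 0 1; 46 -2.5 180 0 0 0 1; 46 -2.5 188 0 0 0 1; 46 -2.5 188 0 0 0 0; 46 -2.5 188 0 0 0 -1; 46 -2.5 188 0 0 0 -1; 46 -2.5 188 0 0 0 -1; 46 -2.5 188 0 0 0 -1; 46 -2.5 188 0 0 0 -1; 46 -2.5 188 0 0 0 -1")

```text
clock: 4.18
position: [521.8, 327.9, 63.9]
ee_rot: [-3.14, -0.0, -0.004]
wrist_force: [0.6, 0.3, 5.7]
finger_gap: 62.5
```

Run:
```python
from h import *
s=sensors.get_state();print(s['clock'],s['position'],s['ee_rot'],s['finger_gap'],s['wrist_force'])
grab('wrist','w3.png');grab('scene','s3.png')
```

```text
4.175 [521.75490319 327.87905053  63.86647104] [-3.14032737e+00 -4.59358816e-05 -3.71339296e-03] 62.4684169878358 [0.58796232 0.33730647 5.6615725 ]
```

View pics/w3.png

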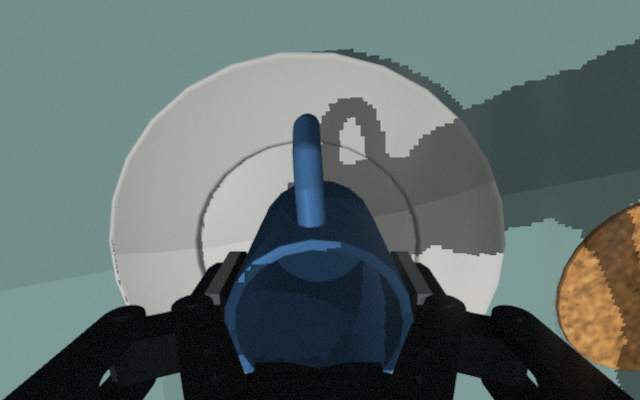

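move_arm(motion="0 0 -15 0 0 0 -1; 0 0 -40 0 0 0 -1; 0 0 -65 0 0 0 -1; -4 20 -70 0 0 0 -1; -11 60 -70 0 0 0 -1; -20 110 -70 0 0 0 -1; -28 155 -70 0 0 0 -1; -34 190 -70 0 0 0 -1; -37 206 -65 0 0 0 -1; -37 206 -48 0 0 0 -1; -37 206 -30 0 0 0 -1; -37 206 -16 0 0 0 -1; -37 206 -6 0 0 0 -1; -37 206 -3 0 0 0 -1; -37 206 -2 0 0 0 -1; -37 206 -2 0 0 0 -1")

```text
clock: 6.28
position: [484.4, 121.6, 64.9]
ee_rot: [-3.141, -0.0, -0.002]
wrist_force: [0.6, 0.4, -2.8]
finger_gap: 62.4
```

Run:
```python
from h import *
s=sensors.get_state();print(s['clock'],s['position'],s['finger_gap'],s['wrist_force'])
a=grab('wrist','w4.png')[0];b=grab('side','d4.png')[0];cv2.imwrite('pics/d4z.png',cv2.resize(b[180:340,180:380],None,fx=4,fy=3.5))
```

```text
6.275 [484.40837042 121.5940011   64.90511516] 62.390413402963226 [ 0.63933123  0.35545135 -2.79072163]
```

View pics/d4z.png

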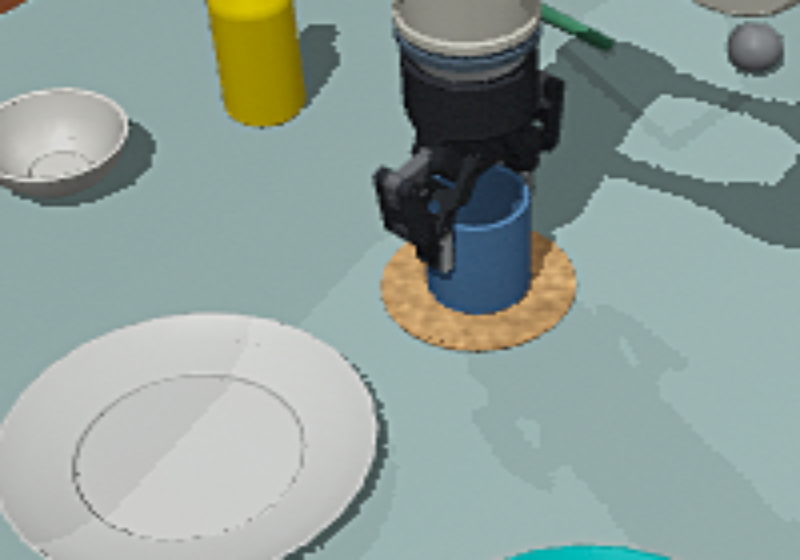

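move_arm(motion="0 0 1 0 0 0 -1; 0 0 2 0 0 0 -1; 0 0 2.5 0 0 0 -1; 0 0 2.5 0 0 0 -1")

```text
clock: 6.88
position: [484.2, 121.5, 62.9]
ee_rot: [-3.142, -0.0, -0.001]
wrist_force: [-3.7, -0.7, 6.1]
finger_gap: 62.4
```

Contact (+6 N). Release and rise.

move_arm(motion="0 0 0 0 0 0 -0.5; 0 0 0 0 0 0 0; 0 0 0 0 0 0 1; 0 0 0 0 0 0 1; 0 0 0 0 0 0 1; 0 0 0 0 0 0 1; 0 0 -15 0 0 0 1; 0 0 -40 0 0 0 1; 0 0 -80 0 0 0 1; 0 0 -130 0 0 0 1; 0 0 -180 0 0 0 1; 0 0 -230 0 0 0 1; 0 0 -260 0 0 0 1; 0 0 -260 0 0 0 1")

```text
clock: 8.62
position: [484.5, 121.6, 326.2]
ee_rot: [-3.14, -0.0, -0.011]
wrist_force: [-0.2, -0.3, -1.1]
finger_gap: 85.5
```

Run:
```python
from h import *
s=sensors.get_state();print(s['clock'],s['position'],s['finger_gap'],s['qpos'])
b=grab('side','d5.png')[0];c=grab('scene','s5.png')[0]
o=np.hstack([cv2.resize(b[180:340,180:380],(400,320)),cv2.resize(c[150:310,270:470],(400,320))])
cv2.imwrite('pics/5z.png',o)
```

```text
8.625 [484.51209217 121.58758579 326.24358159] 85.48033371611935 [ 1.77764382e-01 -1.54500667e-01  1.33554605e+00 -1.52427305e-05
  1.95345094e+00  1.74854213e+00]
```

View pics/5z.png

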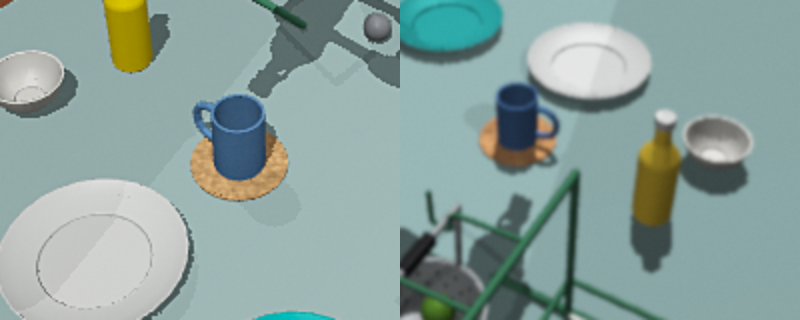

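move_arm(motion="8 30 0 0 0 -8 0.3; 17 75 0 0 0 -17 0.3; 26 125 0 0 0 -26 0.3; 35 175 0 0 0 -35 0.3; 45 225 0 0 0 -45 0.3; 55 275 0 0 0 -54 0.3; 65 325 0 0 0 -63 0.3; 75 370 0 0 0 -72 0.3; 85 415 0 0 0 -81 0.3; 93 445 0 0 0 -90 0.3; 96 461 0 0 0 -90 0.3; 96 461 0 0 0 -90 0.3; 96 461 0 0 0 -90 0.3")

```text
clock: 10.35
position: [579.9, -338.8, 320.9]
ee_rot: [-2.22, -2.22, 0.0]
wrist_force: [0.4, -0.8, 0.9]
finger_gap: 55.4
```

Run:
```python
from h import *
import pickle
s=sensors.get_state();print(s['clock'],s['position'],s['ee_rot'],s['finger_gap'],s['qpos'])
D=dict(wrist=grab('wrist','w6.png'))
pickle.dump(D,open('d6.pkl','wb'))
```

```text
10.35 [ 579.88411916 -338.79935386  320.88993641] [-2.21992855e+00 -2.22047668e+00  1.72985981e-04] 55.4391706301153 [-5.79527489e-01  3.28494461e-01  8.34192400e-01  2.72642721e-04
  1.98064332e+00 -5.79665950e-01]
```

View pics/w6.png

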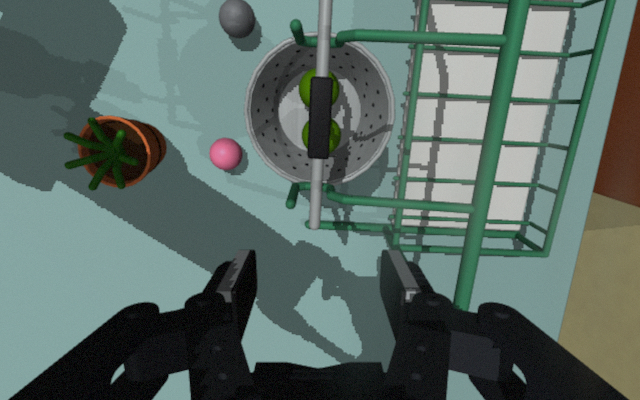

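```bash
cat > m6.py <<'E'
from h import *
import pickle
D0=pickle.load(open('d0.pkl','rb'));D6=pickle.load(open('d6.pkl','rb'));D1=pickle.load(open('d1.pkl','rb'))
g=D6['wrist'];W=g[1:];S=D0['side'][1:];C=D1['scene'][1:]
m=cv2.inRange(g[0],(0,0,0),(50,50,50));m[:70]=0;m[170:]=0;m[:,:300]=0;m[:,340:]=0
k=max(cv2.findContours(m,0,1)[0],key=cv2.contourArea);r=cv2.minAreaRect(k);print(r)
u=r[0]
print('3view',tri((*W,*u),(*S,367.7,104.7),(*C,278.2,277.3)));print('w+side',tri((*W,*u),(*S,367.7,104.7)));print('w+scene',tri((*W,*u),(*C,278.2,277.3)))
print(onz(*W,*u,225))
b=cv2.boxPoints(r);b=b[np.argsort(b[:,1])];a1=b[:2].mean(0);a2=b[2:].mean(0)
p=onz(*W,*a1,227);q=onz(*W,*a2,227);print(p,q,np.linalg.norm(p-q),'bar angle',np.degrees(np.arctan2(p[1]-q[1],p[0]-q[0])))
p=onz(*W,324.5,5,222);q=onz(*W,315,222,222);print(p,q,'bar angle',np.degrees(np.arctan2(p[1]-q[1],p[0]-q[0])))
# hooks tips approx px
for t in ((296,25),(291,203)):print(onz(*W,*t,258))
E
python3 m6.py
```

```text
((322.2680358886719, 115.78807067871094), (28.152650833129883, 84.67060852050781), 3.7517290115356445)
3view (array([ 580.48569854, -278.32707272,  218.94279082]), [np.float64(2.4864679807595285), np.float64(3.5681944828123378), np.float64(1.5195295294742814)])
w+side (array([ 579.39084178, -277.73531731,  220.47306264]), [np.float64(2.8729466563303214), np.float64(2.8729466563302326)])
w+scene (array([ 581.37476165, -276.68754763,  216.45751275]), [np.float64(0.5939422124985918), np.float64(0.5939422124986534)])
[ 581.75061576 -275.99564256  225.        ]
[ 583.31406471 -251.38162714  227.        ] [ 580.03510143 -302.17020996  227.        ] 50.89431937334461 bar angle 86.30605198007193
[ 582.89139656 -213.58227848  222.        ] [ 576.97038226 -347.38480062  222.        ] bar angle 87.4662066050486
[ 568.27481414 -231.1424447   258.        ]
[ 563.715921   -323.02362392  258.        ]
```

move_arm(motion="20 0 0 0 0 1 0.3; 45 0 0 0 0 3 0.3; 62 0.5 10 0 0 3 0.3; 62 0.5 30 0 0 3 0.3; 62 0.5 50 0 0 3 0.3; 62 0.5 60 0 0 3 0.3; 62 0.5 60 0 0 3 0.3")

```text
clock: 11.28
position: [580.3, -276.9, 261.3]
ee_rot: [-2.277, -2.162, 0.0]
wrist_force: [-0.8, -0.5, 0.7]
finger_gap: 55.4
```

Run:
```python
from h import *
s=sensors.get_state();print(s['clock'],s['position'],s['finger_gap'])
a=grab('wrist','w7.png')[0];c=grab('scene','s7.png')[0];b=grab('side','d7.png')[0]
o=np.hstack([cv2.resize(b[70:200,290:440],(400,347)),cv2.resize(c[220:350,210:360],(400,347))])
cv2.imwrite('pics/7z.png',o)
```

```text
11.275 [ 580.27938464 -276.85392749  261.2595827 ] 55.37929210290167
```

View pics/w7.png

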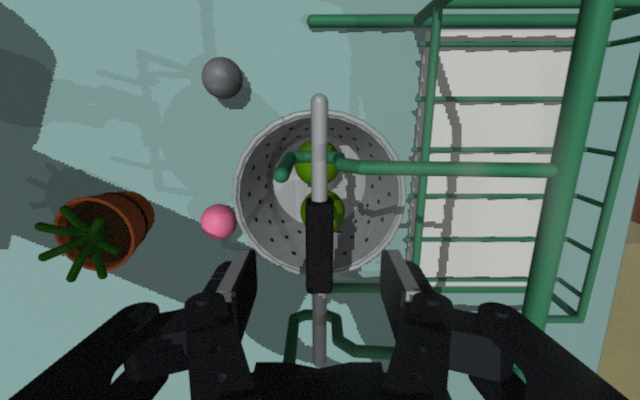

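View pics/7z.png

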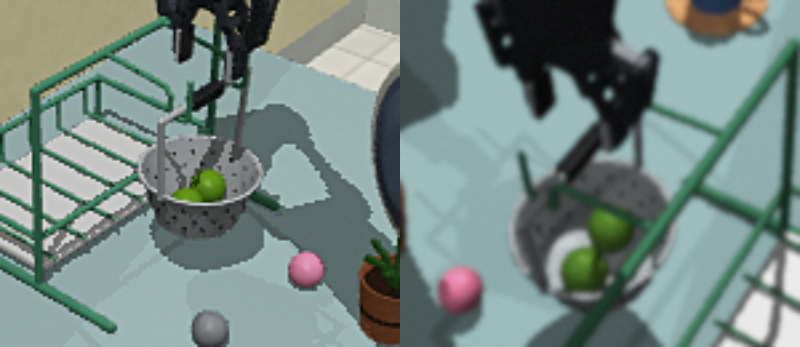

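Run:
```python
from h import *
g=grab('wrist')
for z in (219,227): print(onz(*g[1:],319.3,246,z), onz(*g[1:],319.3,200,z), onz(*g[1:],319.3,292,z))
print(proj(*g[1:],[580.3,-276.9,220]))
```

```text
[ 580.68669849 -280.17016666  219.        ] [ 582.01103414 -254.70252307  219.        ] [ 579.24846384 -307.82814531  219.        ]
[ 580.83067969 -276.64889967  227.        ] [ 582.09191297 -252.39474657  227.        ] [ 579.46097451 -302.98902206  227.        ]
[318.25457924 241.09138927]
```

move_arm(motion="0 0.4 10 0 0 0 0.3; 0 0.4 22 0 0 0 0.3; 0 0.4 33 0 0 0 0.3; -0.5 0.4 40 0 0 0 0.3; -0.5 0.4 40 0 0 0 0.3; -0.5 0.4 40 0 0 0 0; -0.5 0.4 40 0 0 0 -0.3; -0.5 0.4 40 0 0 0 -0.5; -0.5 0.4 40 0 0 0 -0.6; -0.5 0.4 40 0 0 0 -0.7; -0.5 0.4 40 0 0 0 -1; -0.5 0.4 40 0 0 0 -1; -0.5 0.4 40 0 0 0 -1; -0.5 0.4 40 0 0 0 -1")

```text
clock: 13.22
position: [580.9, -278.0, 222.0]
ee_rot: [2.279, 2.162, -0.0]
wrist_force: [-1.2, 0.7, 3.0]
finger_gap: 12.7
```

Run:
```python
from h import *
s=sensors.get_state();print(s['clock'],s['position'],s['finger_gap'],s['wrist_force'],s['torque'])
a=grab('wrist','w8.png')[0];c=grab('scene','s8.png')[0];b=grab('side','d8.png')[0]
o=np.hstack([cv2.resize(b[70:200,290:440],(400,347)),cv2.resize(c[220:350,210:360],(400,347))])
cv2.imwrite('pics/8z.png',o)
```

```text
13.225 [ 580.86667398 -278.03364001  222.04174145] 12.676261522826476 [-1.23333501  0.69644237  2.96044529] [ 0.07179154  0.255308   -0.00983014]
```

View pics/w8.png

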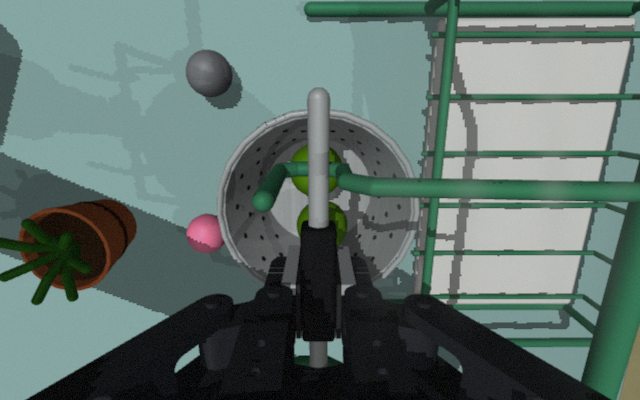

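View pics/8z.png

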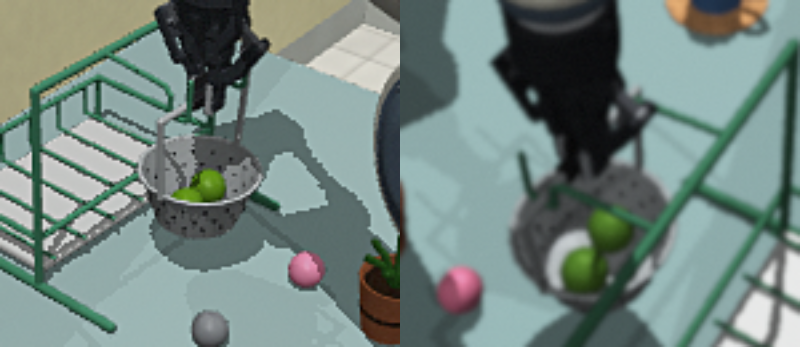

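move_arm(motion="0 0 -1 0 0 0 -1; 0 0 -3 0 0 0 -1; 0 0 -6 0 0 0 -1; 0 0 -9 0 0 0 -1; 0 0 -12 0 0 0 -1; 0 0 -12 0 0 0 -1")

```text
clock: 14.12
position: [581.0, -278.1, 234.3]
ee_rot: [2.278, 2.162, 0.0]
wrist_force: [0.7, -0.7, -3.4]
finger_gap: 13.2
```

Run:
```python
from h import *
s=sensors.get_state();print(s['clock'],s['position'],s['finger_gap'],s['wrist_force'],s['torque'])
a=grab('wrist','w9.png')[0]
```

```text
14.125 [ 581.02107834 -278.08840307  234.27601728] 13.210192137257 [ 0.70637949 -0.67379535 -3.44220363] [-0.02978106  0.07316844 -0.05192082]
```

View pics/w9.png

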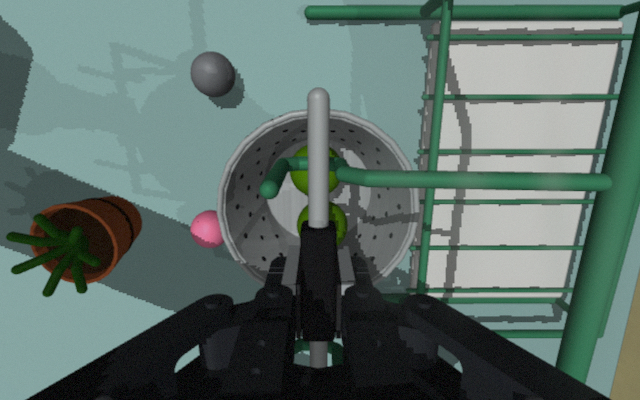

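move_arm(motion="0 0 -2 0 0 0 -1; 0 0 -6 0 0 0 -1; 0 0 -11 0 0 0 -1; 0 0 -16 0 0 0 -1; 0 0 -21 0 0 0 -1; 0 0 -26 0 0 0 -1; 0 0 -31 0 0 0 -1; 0 0 -36 0 0 0 -1; 0 0 -41 0 0 0 -1; 0 0 -45 0 0 0 -1; 0 0 -48 0 0 0 -1; 0 0 -50 0 0 0 -1; 0 0 -50 0 0 0 -1; 0 0 -50 0 0 0 -1")

```text
clock: 15.92
position: [580.8, -278.0, 283.5]
ee_rot: [-2.279, -2.162, 0.0]
wrist_force: [-0.3, 0.1, -3.4]
finger_gap: 12.9
```

Run:
```python
from h import *
s=sensors.get_state();print(s['clock'],s['position'],s['finger_gap'],s['wrist_force'],s['torque'])
a=grab('wrist','w10.png')[0];c=grab('scene','s10.png')[0];b=grab('side','d10.png')[0]
o=np.hstack([cv2.resize(b[50:200,290:440],(400,400)),cv2.resize(c[200:350,210:360],(400,400))])
cv2.imwrite('pics/10z.png',o)
```

```text
15.925 [ 580.84543771 -278.01290745  283.53031939] 12.939263508168903 [-0.34884991  0.08592609 -3.41592987] [ 0.02557121 -0.01206835  0.01918965]
```

View pics/10z.png

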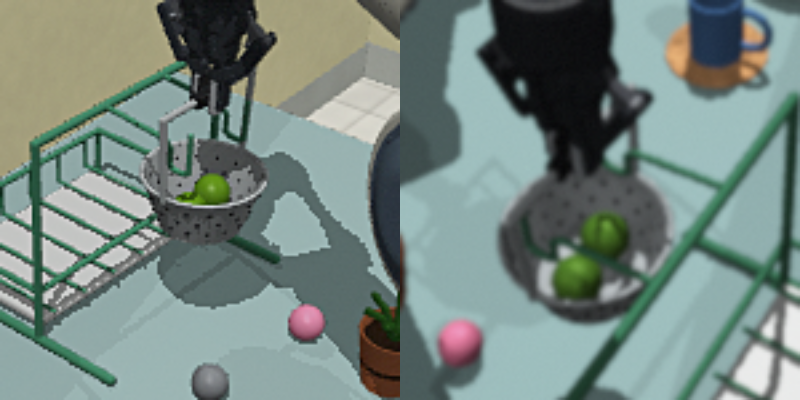

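View pics/w10.png

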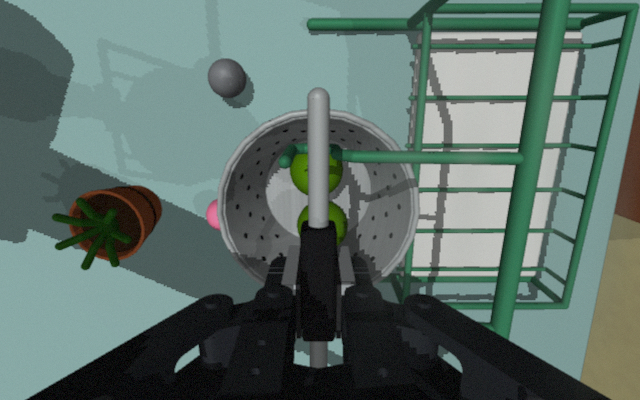

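move_arm(motion="0 -3 0 0 0 0 -1; 0 -10 0 0 0 0 -1; 0 -20 0 0 0 0 -1; 0 -33 0 0 0 0 -1; 0 -48 0 0 0 0 -1; 0 -65 0 0 0 0 -1; 0 -82 0 0 0 0 -1; 0 -97 0 0 0 0 -1; 0 -110 0 0 0 0 -1; 0 -120 0 0 0 0 -1; 0 -127 0 0 0 0 -1; 0 -130 0 0 0 0 -1; 0 -130 0 0 0 0 -1")

```text
clock: 17.7
position: [451.1, -271.3, 283.8]
ee_rot: [2.279, 2.162, 0.0]
wrist_force: [-0.1, -0.4, -2.9]
finger_gap: 13.0
```

Run:
```python
from h import *
s=sensors.get_state();print(s['clock'],s['position'],s['finger_gap'],s['wrist_force'],s['torque'])
a=grab('wrist','w11.png')[0];c=grab('scene','s11.png')[0]
```

```text
17.7 [ 451.09782215 -271.25447823  283.77791795] 13.040806616665558 [-0.05527044 -0.39442604 -2.93575763] [-0.05360614  0.00051842 -0.00279382]
```

View pics/s11.png

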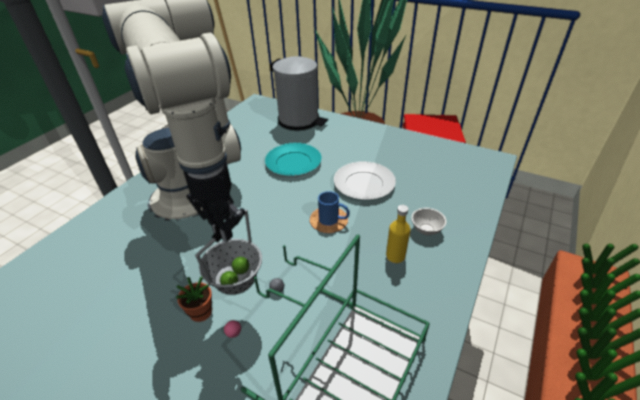

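move_arm(motion="3 0 -1 0 0 0 -1; 10 0 -3 0 0 0 -1; 23 1 -6 0 0 0 -1; 43 2 -9 0 0 0 -1; 70 3 -12 0 0 0 -1; 104 5 -15 0 0 0 -1; 144 6 -15 0 0 0 -1; 188 8 -15 0 0 0 -1; 234 10 -15 0 0 0 -1; 280 12 -15 0 0 0 -1; 328 14 -15 0 0 0 -1; 376 17 -15 0 0 0 -1; 422 19 -15 0 0 0 -1; 466 21 -15 0 0 0 -1; 506 23 -15 0 0 0 -1; 540 24 -15 0 0 0 -1; 568 25 -15 0 0 0 -1; 588 26 -15 0 0 0 -1; 600 27 -15 0 0 0 -1; 607 27 -15 0 0 0 -1")

```text
clock: 20.3
position: [509.7, 333.9, 298.8]
ee_rot: [2.279, 2.162, -0.0]
wrist_force: [0.6, 0.7, -2.5]
finger_gap: 13.0
```

move_arm(motion="0 0 0 0 0 0 -1; 0 0 0 0 0 0 -1; 0 0 0 0 0 0 -1")

```text
clock: 20.68
position: [510.0, 332.9, 299.0]
ee_rot: [2.28, 2.161, 0.0]
wrist_force: [-1.0, 0.5, -3.7]
finger_gap: 13.0
```

Run:
```python
from h import *
import pickle
s=sensors.get_state();print(s['clock'],s['position'],s['finger_gap'],s['wrist_force'],s['torque'])
D={n:grab(n,n+'12.png') for n in ('wrist','scene','side')}
pickle.dump(D,open('d12.pkl','wb'))
b=D['side'][0];c=D['scene'][0]
o=np.hstack([cv2.resize(b[180:380,110:310],(400,400)),cv2.resize(c[80:230,280:430],(400,400))])
cv2.imwrite('pics/12z.png',o)
```

```text
20.675 [509.95430034 332.92199294 298.9878804 ] 12.97328395500573 [-0.96039454  0.45508535 -3.65343349] [0.02488033 0.03236272 0.01037201]
```

View pics/12z.png

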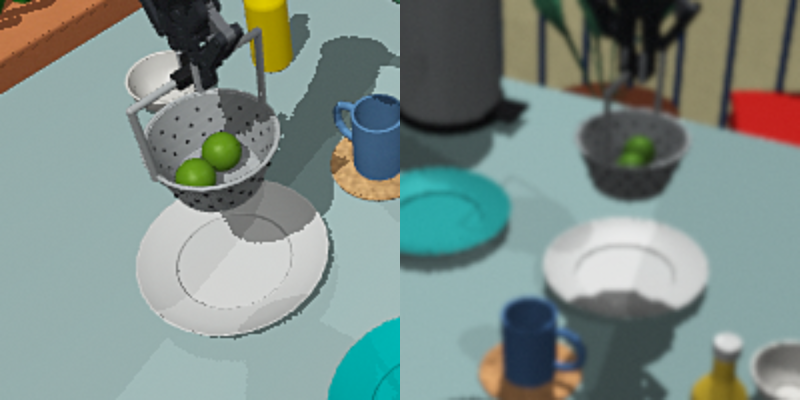

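View pics/wrist12.png

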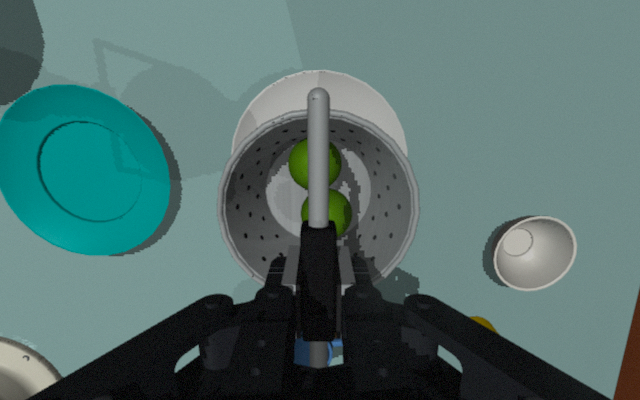

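move_arm(motion="0 0 3 0 0 0 -1; 0 0 9 0 0 0 -1; 0 0 18 0 0 0 -1; 0 0 30 0 0 0 -1; 0 0 43 0 0 0 -1; 0 0 56 0 0 0 -1; 0 0 69 0 0 0 -1; 0 0 82 0 0 0 -1; 0 0 94 0 0 0 -1; 0 0 105 0 0 0 -1; 0 0 114 0 0 0 -1; 0 0 121 0 0 0 -1; 0 0 126 0 0 0 -1; 0 0 129 0 0 0 -1; 0 0 131 0 0 0 -1; 0 0 132 0 0 0 -1; 0 0 132 0 0 0 -1; 0 0 132 0 0 0 -1")

```text
clock: 23.08
position: [509.9, 333.6, 167.0]
ee_rot: [2.279, 2.162, 0.001]
wrist_force: [-0.8, 0.0, -3.6]
finger_gap: 12.9
```

Run:
```python
from h import *
import pickle
s=sensors.get_state();print(s['clock'],s['position'],s['finger_gap'],s['wrist_force'],s['torque'])
D={n:grab(n,n+'13.png') for n in ('wrist','scene','side')}
pickle.dump(D,open('d13.pkl','wb'))
b=D['side'][0];c=D['scene'][0]
o=np.hstack([cv2.resize(b[210:370,140:300],(400,400),interpolation=cv2.INTER_CUBIC),cv2.resize(c[100:220,310:430],(400,400),interpolation=cv2.INTER_CUBIC)])
cv2.imwrite('pics/13z.png',o)
```

```text
23.075 [509.86895057 333.56678642 167.00915018] 12.920214893426706 [-0.80373736  0.03238184 -3.55981425] [ 0.00326777  0.01617072 -0.00666183]
```

View pics/13z.png

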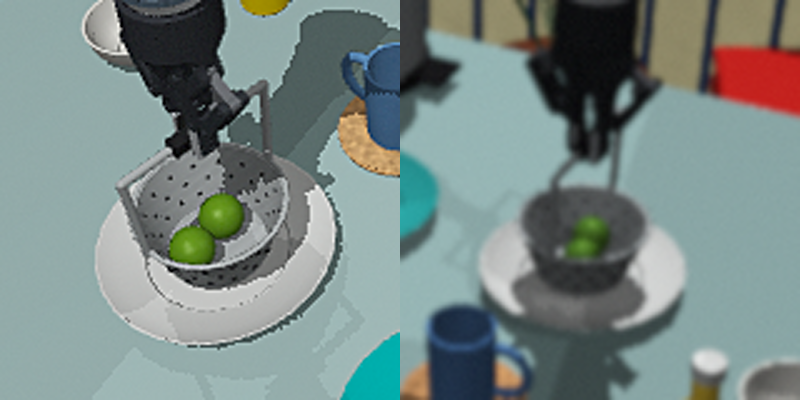

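View pics/wrist13.png

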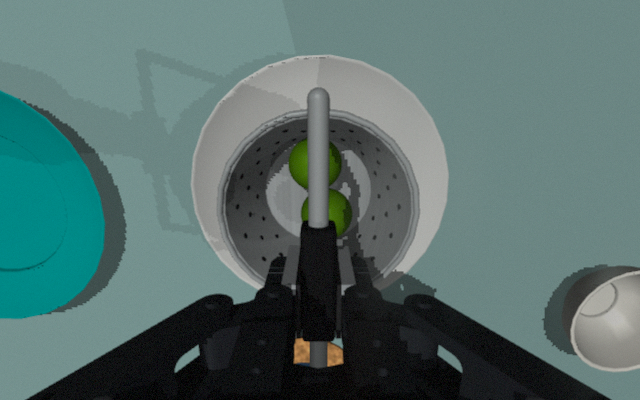

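Colander centred above the plate (concentric at about column 319 in the wrist view), both limes in. Lowering by feel.

move_arm(motion="0 0 2 0 0 0 -1; 0 0 4 0 0 0 -1; 0 0 5 0 0 0 -1; 0 0 6 0 0 0 -1; 0 0 7 0 0 0 -1; 0 0 7 0 0 0 -1")

```text
clock: 23.98
position: [509.8, 333.5, 159.7]
ee_rot: [-2.279, -2.163, 0.0]
wrist_force: [-0.5, -0.4, -3.0]
finger_gap: 12.8
```

move_arm(motion="0 0 0.5 0 0 0 -1; 0 0 1 0 0 0 -1; 0 0 1.5 0 0 0 -1; 0 0 1.5 0 0 0 -1")

```text
clock: 24.48
position: [509.8, 333.5, 158.2]
ee_rot: [-2.279, -2.163, 0.0]
wrist_force: [-0.4, -0.5, -3.7]
finger_gap: 12.8
```

move_arm(motion="0 0 0.5 0 0 0 -1; 0 0 1 0 0 0 -1; 0 0 1.5 0 0 0 -1; 0 0 1.5 0 0 0 -1")

```text
clock: 24.98
position: [509.9, 333.6, 157.5]
ee_rot: [2.279, 2.162, 0.001]
wrist_force: [-1.4, -0.5, 1.3]
finger_gap: 13.0
```

move_arm(motion="0 0 0 0 0 0 -1; 0 0 0 0 0 0 -1; 0 0 0 0 0 0 -0.65; 0 0 0 0 0 0 -0.5; 0 0 0 0 0 0 -0.2; 0 0 0 0 0 0 0.1; 0 0 0 0 0 0 0.3; 0 0 0 0 0 0 0.3; 0 0 0 0 0 0 0.3")

```text
clock: 26.1
position: [509.8, 333.6, 156.8]
ee_rot: [-2.279, -2.163, -0.0]
wrist_force: [-0.2, 0.8, -0.0]
finger_gap: 55.9
```

Run:
```python
from h import *
s=sensors.get_state();print(s['clock'],s['position'],s['finger_gap'],s['wrist_force'])
a=grab('wrist','w14.png')[0]
```

```text
26.1 [509.80454568 333.55327468 156.78623711] 55.85325023951036 [-0.24535469  0.75248796 -0.02136905]
```

View pics/w14.png

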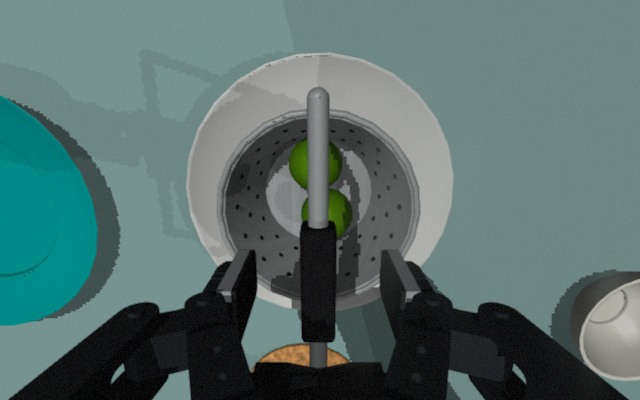

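Released; the bar stays centred between the open fingers. Retreat straight up.

move_arm(motion="0 0 -5 0 0 0 0.3; 0 0 -15 0 0 0 0.3; 0 0 -30 0 0 0 0.3; 0 0 -55 0 0 0 0.3; 0 0 -90 0 0 0 0.3; 0 0 -130 0 0 0 0.3; 0 0 -160 0 0 0 0.3; 0 0 -170 0 0 0 0.3; 0 0 -170 0 0 0 0.3; 0 0 -170 0 0 0 0.3")

```text
clock: 27.4
position: [509.6, 333.4, 324.9]
ee_rot: [-2.278, -2.162, 0.004]
wrist_force: [0.8, -0.3, -0.4]
finger_gap: 55.5
```

```bash
cat > m15.py <<'E'
from h import *
s=sensors.get_state();print(s['clock'],s['position'],s['finger_gap'],s['wrist_force'])
D={n:grab(n,n+'15.png') for n in ('wrist','scene','side')}
b=D['side'][0];c=D['scene'][0]
o=np.hstack([cv2.resize(b[190:390,140:340],(400,400),interpolation=cv2.INTER_CUBIC),cv2.resize(c[100:260,300:460],(400,400),interpolation=cv2.INTER_CUBIC)])
cv2.imwrite('pics/15z.png',o)
for n in ('side','scene'):
    g=D[n];h=cv2.cvtColor(g[0],cv2.COLOR_BGR2HSV);m=cv2.inRange(h,(0,0,150),(180,28,255))
    for k in cv2.findContours(m,0,1)[0]:
        if cv2.contourArea(k)>400:
            P=np.array([onz(*g[1:],*p[0],22) for p in k])[:,:2].astype(np.float32)
            (x,y),r=cv2.minEnclosingCircle(P)
            if 440<x<600 and 250<y<420: print(n,'plate',x,y,r)
E
python3 m15.py
```

```text
27.4 [509.61407439 333.44269348 324.88534681] 55.46679934924209 [ 0.79438413 -0.27797185 -0.42416974]
side plate 509.8448486328125 333.8731384277344 104.83832550048828
```

View pics/15z.png

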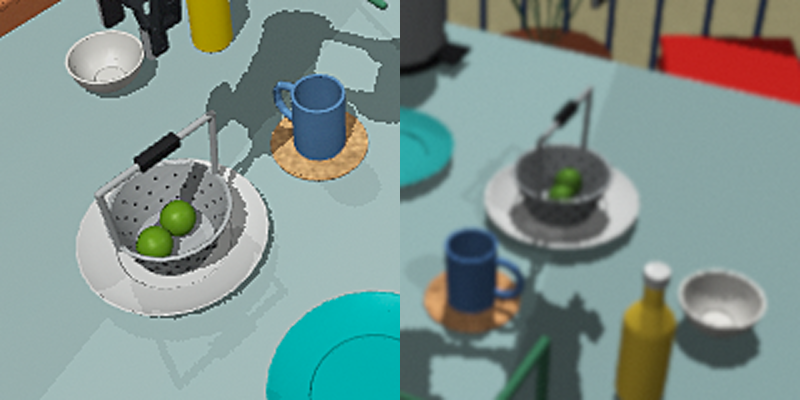

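View pics/wrist15.png

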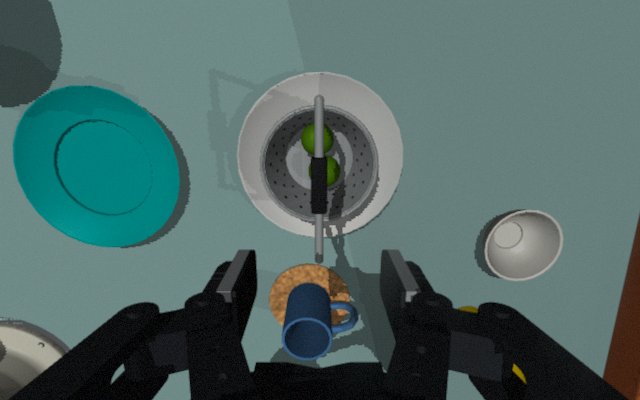

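Colander stands centred on the plate (509.8, 333.9), limes inside; mug is on the mat, plate unmoved, arm clear.

```bash
python3 -c "
from plant import workorder
print(workorder.job_done())"
```

```text
the job is handed in; nothing more can be done
None
```

I moved the mug to the cork mat and set the colander of limes upright in the middle of the plate. The job is handed in at about 27 s of the 72 s; no verdict came back.

- **Mug:** I gripped it across the body, clear of the handle, and released it on the mat after feeling contact of about 6 N. The gripper was within about 1 mm of the mat's measured centre, and the side and scene views show it upright there.
- **Colander:** I lifted the bar straight up by about 61 mm. I drew it 130 mm away along rack -x, carried it level over the mug, and lowered it until the force at the gripper showed it was standing. Then I opened the fingers. Wrist force stayed within about 4 N in every reading while it was held.
- **Last checks:**
  - The colander is upright and concentric with the plate, with both limes inside.
  - The plate measured (509.8, 333.9) mm against (509.9, 333.9) before, in the side view.
  - The bottle and bowl look undisturbed, and the arm is clear. I did not measure the bystanders afterwards, and I last saw the herb pot standing just before carrying the colander over to the plate.
- **Disagreements:** The camera views differed by 2–4 mm in places. The mat's y ran from 118.6 to 122.9 mm across views, and the colander grip's height from 216 to 220 mm. My colour mask found no plate in the final scene view, so only the side view gave a plate position there.

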